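# Shift a flask ring weight to the other fold-out hook and fold the emptied hook away

## Task

Clear the hook that carries the blue ring weight: fold the other hook out until it locks, hang the ring on it, then fold the emptied hook up flat until it locks, so that it does not stick out over the bench. To unlock a hook, draw its black knob straight out against the spring and keep it drawn as you start to swing it; never force it round against its lock, yank it hard against the end of its pull or bang the board. Do not drop the ring, and leave the vials, beaker and flask undisturbed.

Things in the scene. Friction and masses are not known exactly. Their poses are not given: they have to be found in the camera images.
- board: White upright bench board in an aluminium frame, 340 wide, 16 thick, top edge 245 mm above the bench, fixed on two feet. Origin on the bench under the middle of its front face; its front faces -x, y runs along it, z up. It carries both hooks, 75 to 100 mm either side of its middle.
- hook_a: Fold-out hook a: base plate 40 x 104 mm screwed to the board. Origin on the board's face at the pivot's height, 150 mm above the bench; x points into the board, y along it, z up; the arm folds out along -x. Same as hook_b. At the start this one stands out and carries the ring weight (left or right side varies).
- hook_b: Fold-out hook b: base plate 40 x 104 mm screwed to the board. Origin on the board's face at the pivot's height, 150 mm above the bench; x points into the board, y along it, z up; the arm folds out along -x. Same as hook_a. At the start this one is folded up flat and empty.
- hook_a_swing (a joint): Angle of the arm of hook_a about its level pivot (axis along the board, 26 mm in front of it): 0 = straight out, 1.571 = folded up flat along the board. Locks at both ends, with 0.04 rad of play; in between, stiff hinge, 0.06 N m. Beyond the shoulder the arm stays drawn out by itself until the far end.
- hook_a_pivot (a point): Centre of the pivot of hook_a, 26 mm in front of the board, 150 mm above the bench. The arm, a 10 mm steel rod, can be drawn out from it: spring 6 N, plus 1 N per mm. Its cross pin clears the locking quarter discs (23 mm radius, beside the pivot) at 7 mm; stop at 10 mm. It goes in by itself at either end of the swing.
- hook_a_knob (a point): Centre of the black swivel knob at the arm's end of hook_a, 75 mm from the pivot when locked: two 14 mm discs, 19 mm over both along the board, that turn freely in the fingers. From it a 10 mm post rises across the arm to 18 mm (upward when out, toward the board when folded). Draw the knob straight away from the pivot to unlock.
- hook_a_index: The two fixed quarter discs beside the pivot of hook_a; their square shoulders stop the cross pin of the arm. Origin as hook_a. Turning an arm that is not drawn out presses the pin on them with about four times the force at the knob.
- hook_b_swing (a joint): Angle of the arm of hook_b about its level pivot (axis along the board, 26 mm in front of it): 0 = straight out, 1.571 = folded up flat along the board. Locks at both ends, with 0.04 rad of play; in between, stiff hinge, 0.06 N m. Beyond the shoulder the arm stays drawn out by itself until the far end.
- hook_b_pivot (a point): Centre of the pivot of hook_b, 26 mm in front of the board, 150 mm above the bench. The arm, a 10 mm steel rod, can be drawn out from it: spring 6 N, plus 1 N per mm. Its cross pin clears the locking quarter discs (23 mm radius, beside the pivot) at 7 mm; stop at 10 mm. It goes in by itself at either end of the swing.
- hook_b_knob (a point): Centre of the black swivel knob at the arm's end of hook_b, 75 mm from the pivot when locked: two 14 mm discs, 19 mm over both along the board, that turn freely in the fingers. From it a 10 mm post rises across the arm to 18 mm (upward when out, toward the board when folded). Draw the knob straight away from the pivot to unlock.
- hook_b_index: The two fixed quarter discs beside the pivot of hook_b; their square shoulders stop the cross pin of the arm. Origin as hook_b. Turning an arm that is not drawn out presses the pin on them with about four times the force at the knob.
- ring_weight: Blue coated ring weight for flasks, 63 mm outside, 39 mm hole, 12 mm thick, about 0.2 kg. Origin at its centre; x is its axis. It hangs upright with the arm through its hole, between knob and pivot, centre 14 mm below the arm's axis. To pass over the knob and post its centre must be 0 to 9 mm above the arm's axis.
- vial_block: Beech block 62 x 118 x 24 mm with two capped vials, on the bench in front of the board. Origin at its underside. Leave alone.
- vial_1: Small glass vial with white cap, 17 mm across, 52 mm high, standing in the block. Leave alone.
- vial_2: Small glass vial with black cap, 17 mm across, 52 mm high, standing in the block. Leave alone.
- beaker: Beaker with orange content, 41 mm across, 59 mm high, standing on the bench in front of the left end of the board. Origin at its underside. Leave alone.
- flask: Conical flask with pink content, 83 mm across, 106 mm high, standing beside the left end of the board. Origin at its underside. Leave alone.

How it is judged (in metres and radians):
On the way, in this order (a step that is already met when the one before it is completed fails the run):
1. the free hook stands straight out and is locked (value of joint hook_b_swing below 0.08 rad and distance between hook_b_knob and hook_b_pivot below 0.0775 m), for 0.2 s.
2. the ring hangs on that hook, let go (all of step 1 and x of ring_weight in the frame of hook_b between -0.1 and -0.045 m and y of ring_weight in the frame of hook_b between -0.015 and 0.015 m and z of ring_weight in the frame of hook_b between -0.024 and -0.008 m and contact force between ring_weight and hook_b above 0.5 N and contact force between ring_weight and the fingers below 0.1 N), for 0.3 s.
At the end, for the whole second after the job is handed in: hook_b is out and locked (within 0.08 rad, arm in to 2.5 mm), the ring hangs at rest by its hole on hook_b's arm between pivot and knob, hook_a is folded flat and locked (within 0.08 rad, arm in to 2.5 mm), nothing held (all of step 2 and value of joint hook_a_swing above 1.49 rad and distance between hook_a_knob and hook_a_pivot below 0.0775 m and linear speed of ring_weight below 0.03 m/s); the robot touches nothing.
It fails at once if a hook is forced round against its lock (over 70 N on the quarter discs) (contact force between any of hook_a_index, hook_b_index and anything else above 70 N).
It fails at once if an arm is yanked hard against the end of its pull (knob over 86 mm from the pivot) (distance between hook_a_knob and hook_a_pivot above 0.086 m or distance between hook_b_knob and hook_b_pivot above 0.086 m).
It fails at once if the board is banged (over 25 N) (contact force between any of the fingers, the arm and board above 25 N).
It fails at once if the ring is dropped (height (world z) of ring_weight below 0.1 m).
It fails at once if a vial, the block, the beaker or the flask is moved over 15 mm or tipped (distance of any of vial_block, vial_1, vial_2, beaker, flask from where it was at the start of the episode above 0.015 m or angle between any of vial_block, vial_1, vial_2, beaker, flask's own z axis and vertical above 0.3 rad).
It also fails if it takes over 69 s, if anything falls off the work surface, if the arm or the gripper's body presses on something with over 40 N, if the wrist force passes 120 N, or if a joint passes its speed limit or range.

## Robot

A 6-joint arm with a two-finger parallel gripper is mounted at the origin on the work surface; the furniture and walls round the work are solid. World frame = base frame: x ahead of the robot, y to its left, z up, the work surface at z = 0. Lengths are in m, angles in degrees, forces in N, time in s.
With the tool pointing down it reaches from about 0.25 to 0.725 m from the base axis. Payload 9.7 kg.
Tool frame: the origin (TCP) lies midway between the tips of the shut fingers; the grasp point (between the pads) lies 19 mm behind it; z points along the fingers, y is the line along which they close (so a half turn about z gives the same grasp; the last joint's range is limited). The gripper opens to 85 mm and grips with 20 to 120 N. Pads are 22 mm wide; open, the fingers measure 114 mm over their backs; the gripper's body (76 mm by 85 mm) begins 54 mm behind the grasp point. The pads swing forward as they close: fully open they stand 13 mm farther back than shut.
Start: joints at [66.119, 4.979, 10.078, 95.1, 0, 90], TCP at [0.223, 0.503, 0.231] pointing down, gripper open.
Joint ranges: [-179.16, 179.16], [-48.56, 103.87], [-65.8, 70.77], [-126.05, 130.52], [-82.76, 87.17], [-180, 180]. Speed limits (degrees/s): [127.2, 127.2, 147.25, 180, 180, 180].

## Interface

Orientations are given as [roll, pitch, yaw] about the fixed x, y, z axes, in that order (R = Rz(yaw) Ry(pitch) Rx(roll)).
In Python, from workcell import * gives the robot as it stands.
- The arm moves only by the tool servo_tool, never from a script. Its argument "moves" is a list of rows, each a list of 4 numbers: the shift along the world's x, y, z in normalised numbers (1 is 50 cm), then the turn about the world's z in shares of 4 rad (1.0 is 4 rad). A call has 1 to 20 rows; each row is the pose to reach, as a shift and turn from the pose commanded when the call began; what a row does not reach only later rows make up. A row lasts 1/12 s, in which the tool goes at most 41.7 mm and 7.16 degrees, less where a joint would pass 70% of its speed; a pose out of reach is approached as far as the arm can. A shift or turn number past 1, either way, is cut back to 1. A call with a gripper value outside its range is refused whole. "claw" is the closure, from 0 (fully open) to 1 (shut), set as the call begins (left out, the last holds). The fingers move at their own pace and stop on an object; "force" is the grip in N (left out, the last holds). Time passes only in rows, so rows that repeat a pose let the fingers close. It gives the time, the measured TCP pose, the force, the opening and the grip force at its end, in the units of the state.
- get_obs(): the state, without advancing time (a new reading comes with each control period).
- camera(name): name is "side" or "top" or "wrist"; returns the picture (400x640x3 uint8, red, green, blue); there is no depth.
- get_calibration(name): a dict with "fx", "fy", "cx", "cy" (pixels), "k1" (the pictures are not rectified: a ray, as slopes to the right and down, at radius r is drawn at 1 + k1 r^2 times it, then the intrinsics apply), "rvec" (rotation vector, rad) and "tvec" (3), from world to camera coordinates, as OpenCV has them; the wrist camera has in their place "tool_from_camera" (4x4, takes a point from camera to tool coordinates, whose origin is the TCP and whose axes are the flange's). Camera axes: x right, y down, z forward; pixel columns grow to the right and rows downward; lengths in m; the calibration is good to about 2 mm. A picture is of the moment at which its call begins: read the wrist's pose just before it. get_calibration takes no time and is no camera call.
- job_done(): hands the job in; it is judged then, once.
The state is a dict: "time": time; "q": joint angles; "qd": joint speeds; "joint_efforts": joint torques, N m; "ee_pos": TCP position; "tcp_rot": TCP orientation; "wrist_force": force on the tool from outside, world axes, zero at the start; "torque": the same for the moment, N m; "opening": finger opening in m; "grasp_force": force on a finger pad.
Only numpy, scipy, OpenCV 4.12 (cv2) and the standard library are available. Lean on these libraries where they do the work, as an engineer would, in place of code of your own. Each camera call takes 0.05 s, during which the arm holds its last target. There are 200 camera calls.

## Working session

There is one attempt and no reset: what is moved stays moved. The work goes in short steps, Python scripts to look and compute and a tool call to move; the robot and the scene stay as the last step left them, time stands still between calls to the robot, and variables do not carry over. Pictures are saved under pics/ and viewed, at most 10 in all, crops included, and the job is handed in when it is done.

Besides the shell and the picture viewer there is one more tool, called after "Request:" in YAML: its name, and indented under it one key for each argument. servo_tool: Moves the arm, as the interface text tells. Its arguments: {"type":"object","properties":{"moves":{"type":"array","items":{"type":"array","items":{"type":"number"}}},"claw":{"type":"number"},"force":{"type":"number"}},"required":["moves"]}

```bash
mkdir -p pics; ls; python3 - <<'E'
from workcell import *
import cv2,json
o=get_obs();print({k:o[k] for k in('time','ee_pos','tcp_rot','opening')})
for n in("side","top","wrist"):
    im=camera(n);cv2.imwrite(f"pics/{n}0.png",im[:,:,::-1]);print(n,get_calibration(n))
E
```

```text
pics
{'time': 0.0, 'ee_pos': array([0.22255824, 0.50270688, 0.23058733]), 'tcp_rot': array([-1.79924425e+02, -1.84058425e-03,  1.56120328e+02]), 'opening': 0.08592803117289802}
side {'fx': 501.68691605776087, 'fy': 501.68691605776087, 'cx': 312.5441579179923, 'cy': 196.65834137365965, 'k1': 0.015145801963619037, 'rvec': array([ 2.18495157, -0.01550162,  0.03908222]), 'tvec': array([-0.45566628,  0.14707171,  0.87128541])}
top {'fx': 366.2248046940809, 'fy': 366.2248046940809, 'cx': 319.9195089333446, 'cy': 190.07262077892145, 'k1': 0.006611751296985637, 'rvec': array([ 2.13939593, -2.19338409,  0.1604184 ]), 'tvec': array([0.10532672, 0.48994911, 0.90889946])}
wrist {'fx': 305.5031677662873, 'fy': 305.5031677662873, 'cx': 317.2340451967243, 'cy': 195.9717061234565, 'k1': -0.00509079302177467, 'tool_from_camera': array([[-2.46861336e-04, -9.60234023e-01, -2.79196275e-01,
         7.00846772e-02],
       [ 9.99999959e-01, -1.96185169e-04, -2.09449972e-04,
        -4.78768718e-04],
       [ 1.46346821e-04, -2.79196315e-01,  9.60234032e-01,
        -1.42476427e-01],
       [ 0.00000000e+00,  0.00000000e+00,  0.00000000e+00,
         1.00000000e+00]])}
```

View pics/side0.png

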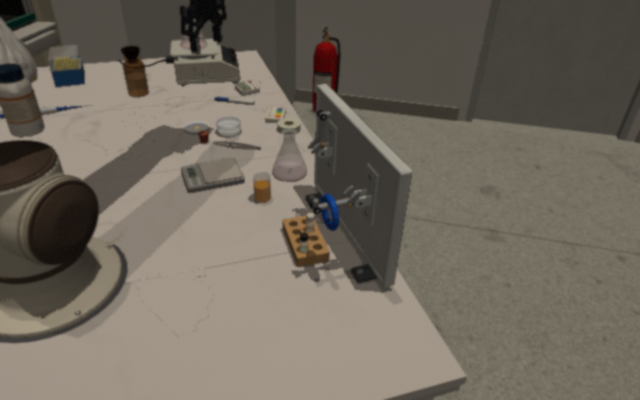

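View pics/top0.png

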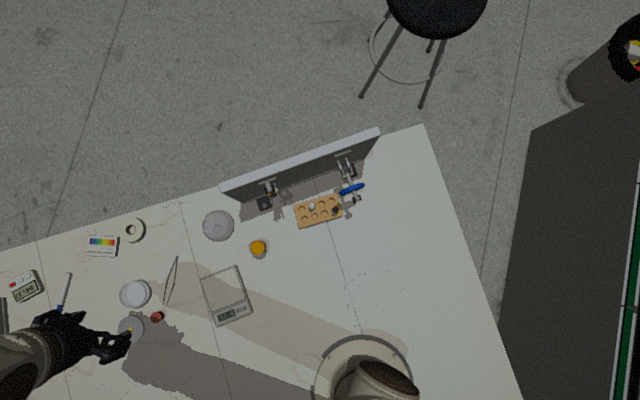

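The side view shows the board at right, hook a with the blue ring at (330,210), and hook b folded at (320,130). In the top view the board's top runs from (220,187) to (380,130), the ring is at (351,188) and hook b is at (268,187). I'll zoom in on both.

```bash
python3 - <<'E'
import cv2
a=cv2.imread("pics/top0.png")[115:255,205:395];cv2.imwrite("pics/topz.png",cv2.resize(a,None,fx=4,fy=4,interpolation=cv2.INTER_CUBIC))
a=cv2.imread("pics/side0.png")[75:285,240:420];cv2.imwrite("pics/sidez.png",cv2.resize(cv2.convertScaleAbs(a,alpha=1.3),None,fx=2.8,fy=2.8,interpolation=cv2.INTER_CUBIC))
E
cat > h.py <<'E'
from workcell import *
import numpy as np,cv2
from scipy.spatial.transform import Rotation as R
def cam(n):
    c=get_calibration(n);K=np.array([[c['fx'],0,c['cx']],[0,c['fy'],c['cy']],[0,0,1]]);D=np.array([c['k1'],0,0,0.])
    if n=="wrist":
        o=get_obs();T=np.eye(4);T[:3,:3]=R.from_euler('xyz',o['tcp_rot'],degrees=True).as_matrix();T[:3,3]=o['ee_pos']
        W=np.linalg.inv(T@c['tool_from_camera']);Rm,t=W[:3,:3],W[:3,3]
    else: Rm=R.from_rotvec(c['rvec']).as_matrix();t=np.array(c['tvec'])
    return K,D,Rm,t
def proj(n,P):
    K,D,Rm,t=cam(n);return cv2.projectPoints(np.atleast_2d(np.array(P,float)),cv2.Rodrigues(Rm)[0],t,K,D)[0][:,0]
def onz(n,uv,z):
    K,D,Rm,t=cam(n);r=cv2.undistortPoints(np.array([[uv]],float),K,D)[0,0]
    C=-Rm.T@t;d=Rm.T@np.array([*r,1]);return C+d*(z-C[2])/d[2]
E
```

```text
(no output)
```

View pics/topz.png

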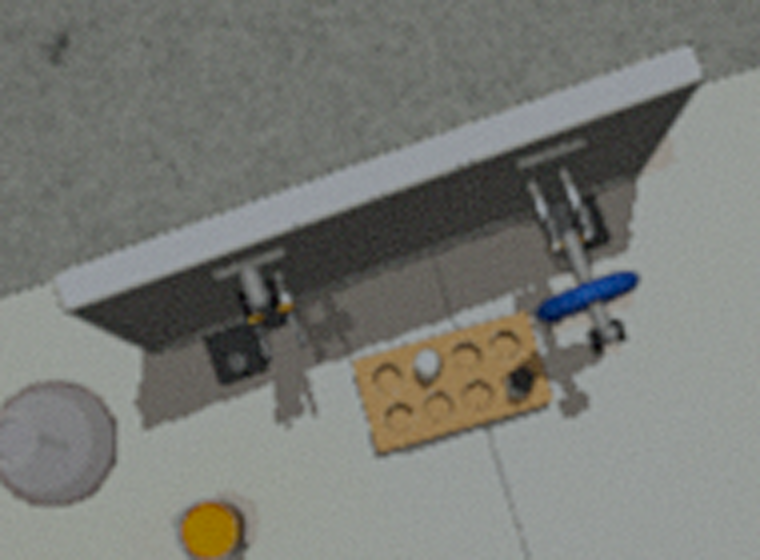

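View pics/sidez.png

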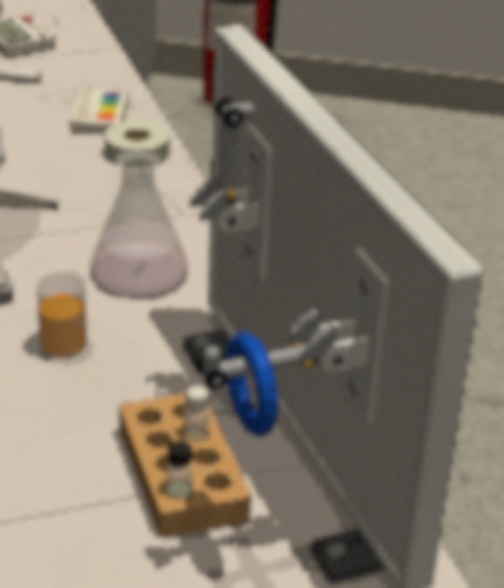

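Zoomed top view (crop px/4 + (205,115)): the board's front top corners are at (68,310) and (700,78), knob b is at about (263,305), and knob a is at about (607,334). Zoomed side view (crop px/2.8 + (240,75)): knob b is at (235,115), knob a is at (216,377), and the front top corners are at (218,30) and (450,278). I'll fit the board's pose to these.

```bash
cat > fit.py <<'E'
from h import *
from scipy.optimize import least_squares
t=lambda u,v:(u/4+205,v/4+115)
s=lambda u,v:(u/2.8+240,v/2.8+75)
def W(p,P): 
    c,sn=np.cos(p[2]),np.sin(p[2]);x,y,z=P;return [p[0]+c*x-sn*y,p[1]+sn*x+c*y,z]
def pts(p):
    return [W(p,q) for q in [(0,.17,.245),(0,-.17,.245),(.016,.17,.245),(.016,-.17,.245),(-.026,p[3],.225),(-.101,p[4],.15)]]
T=np.array([t(68,310),t(700,78),t(60,272),t(690,47),t(263,303),t(607,333)])
S=np.array([s(218,30),s(450,278),s(235,25),s(480,270),s(235,113),s(216,377)])
if __name__=="__main__":
    f=lambda p:np.r_[(proj("top",pts(p))-T).ravel(),(proj("side",pts(p))-S).ravel()]
    r=least_squares(f,[.5,0,0,.09,-.09],loss='soft_l1');print(r.x,np.degrees(r.x[2]));print(r.fun.reshape(-1,2).round(1).tolist())
    p=r.x;np.save("p.npy",p)
    print("knobb",W(p,(-.026,p[3],.225)),"pivb",W(p,(-.026,p[3],.15)),"knoba",W(p,(-.101,p[4],.15)),"piva",W(p,(-.026,p[4],.15)))
    print("ring top",onz("top",t(588,297),.165))
    for n,u,z in(("blk",(455,383),.024),("v1",(427,365),.06),("v2",(520,380),.06),("beaker",(212,530),.05),("flask top",(35,440),.1)):print(n,onz("top",t(*u),z).round(3))
E
python3 fit.py
```

```text
[ 0.52235356  0.13050793  0.3330188   0.07925066 -0.09205798] 19.080571484603215
[[-0.6, -0.9], [2.0, -1.3], [-1.2, 1.0], [1.6, -0.8], [0.1, -1.5], [1.7, -0.1], [-0.8, -1.0], [0.6, -1.0], [0.7, -0.2], [-0.4, -0.0], [-2.7, 0.1], [-2.0, -0.6]]
knobb [np.float64(0.47187516498023274), np.float64(0.19690520981634563), 0.225] pivb [np.float64(0.47187516498023274), np.float64(0.19690520981634563), 0.15] knoba [np.float64(0.4569960369071554), np.float64(0.01049099071456304), 0.15] piva [np.float64(0.5278755230064649), np.float64(0.03500829991230742), 0.15]
ring top [0.47551199 0.025803   0.165     ]
blk [0.44  0.097 0.024]
v1 [0.449 0.115 0.06 ]
v2 [0.438 0.058 0.06 ]
beaker [0.352 0.249 0.05 ]
flask top [0.408 0.344 0.1  ]
```

The rows are not in the units I measure in: shifts go in shares of 50 cm and turns go in shares of 4 rad. I convert before sending: -30.5 cm / 50 = -0.61, -29.5 cm / 50 = -0.59, 0.75 rad / 4 = 0.1875.

Request:
servo_tool:
  moves:
    - [0, 0, 0.06, 0]
    - [0, 0, 0.12, 0]
    - [0.02, -0.02, 0.17, 0.025]
    - [0.06, -0.07, 0.17, 0.05]
    - [0.1, -0.12, 0.17, 0.075]
    - [0.15, -0.18, 0.17, 0.1]
    - [0.2, -0.24, 0.17, 0.125]
    - [0.25, -0.3, 0.17, 0.15]
    - [0.3, -0.37, 0.17, 0.175]
    - [0.35, -0.43, 0.17, 0.1875]
    - [0.4, -0.49, 0.17, 0.1875]
    - [0.45, -0.55, 0.17, 0.1875]
    - [0.48, -0.59, 0.17, 0.1875]
    - [0.496, -0.61, 0.17, 0.1875]
    - [0.496, -0.61, 0.17, 0.1875]
    - [0.496, -0.61, 0.17, 0.1875]
  claw: 0

```text
time: 1.48
ee_pos: [0.4706, 0.1979, 0.316]
tcp_rot: [180.0, -0.0, -161.0]
wrist_force: [-0.3, 0.8, -0.5]
opening: 0.0852
grasp_force: 0.0
```

```bash
python3 - <<'E'
from h import *
from fit import W
p=np.load("p.npy")
o=get_obs();print(o['time'],o['ee_pos'],o['tcp_rot'])
im=camera("wrist")[:,:,::-1]
print(proj("wrist",[W(p,(-.026,p[3],.225)),W(p,(-.026,p[3],.15)),W(p,(0,.0,.245)),W(p,(0,.12,.245))]).round(1).tolist())
cv2.imwrite("pics/w1.png",im.copy())
E
```

```text
1.4833 [0.47060439 0.19791608 0.31603881] [ 1.79982819e+02 -3.83811393e-02 -1.60978765e+02]
[[315.8, 200.5], [316.2, 179.3], [211.6, 240.8], [369.3, 240.9]]
```

View pics/w1.png

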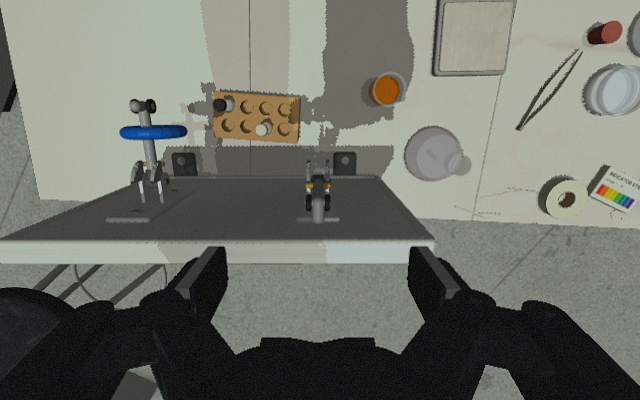

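The wrist view shows the board edge level at row 240, as predicted. Knob b is near (318,201), against a prediction of (316,200). The ring is at (153,132) and knob a at (143,105). I'll zoom in on both hooks to refine these.

```bash
python3 - <<'E'
import cv2,numpy as np
a=cv2.imread("pics/w1.png");f=lambda r,c:cv2.convertScaleAbs(cv2.resize(a[r:r+85,c:c+66],None,fx=6,fy=6,interpolation=cv2.INTER_CUBIC),alpha=1.6)
cv2.imwrite("pics/w1z.png",np.hstack([f(155,285),f(90,120)]))
from h import *
from fit import W
p=np.load("p.npy")
print(proj("wrist",[W(p,(-.101,p[4],.15)),W(p,(-.026,p[4],.15)),W(p,(-.0,.17,.245)),W(p,(-.0,-.17,.245))]))
E
```

```text
[[139.41724042 103.85464083]
 [151.04049504 179.30789844]
 [434.93389659 240.85348622]
 [ -9.81978764 240.54851909]]
```

View pics/w1z.png

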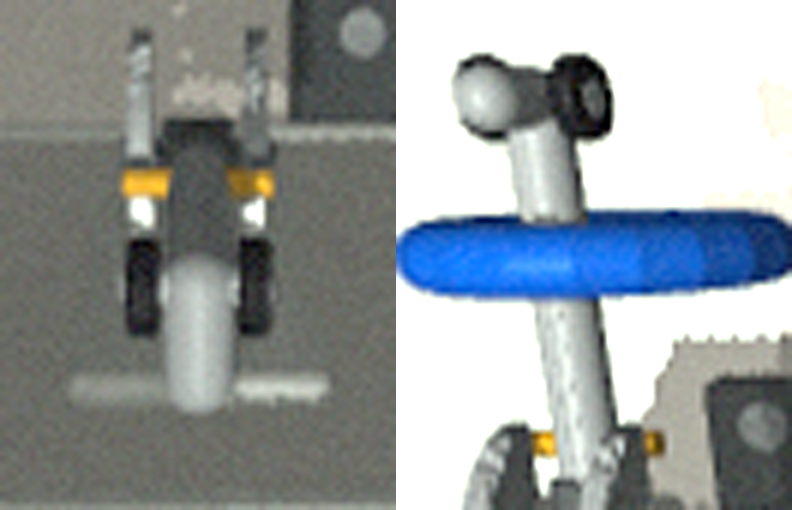

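To row units: -11 cm / 50 = -0.22, -1.5 cm / 50 = -0.03.

Request:
servo_tool:
  moves:
    - [0.0036, 0.002, -0.03, 0]
    - [0.0036, 0.002, -0.07, 0]
    - [0.0036, 0.002, -0.11, 0]
    - [0.0036, 0.002, -0.15, 0]
    - [0.0036, 0.002, -0.18, 0]
    - [0.0036, 0.002, -0.204, 0]
    - [0.0036, 0.002, -0.22, 0]
    - [0.0036, 0.002, -0.22, 0]
    - [0.0036, 0.002, -0.22, 0]
  claw: 0

```text
time: 2.28
ee_pos: [0.472, 0.1997, 0.2066]
tcp_rot: [180.0, -0.0, -160.8]
wrist_force: [0.3, -0.1, 0.9]
opening: 0.0854
grasp_force: 0.0
```

Request:
servo_tool:
  moves:
    - [0, 0, 0, 0]
    - [0, 0, 0, 0]
    - [0, 0, 0, 0]
    - [0, 0, 0, 0]
    - [0, 0, 0, 0]
    - [0, 0, 0, 0]
    - [0, 0, 0, 0]
    - [0, 0, 0, 0]
    - [0, 0, 0, 0]
    - [0, 0, 0, 0]
    - [0, 0, 0, 0]
    - [0, 0, 0, 0]
  claw: 1
  force: 50

```text
time: 3.28
ee_pos: [0.4726, 0.1989, 0.2066]
tcp_rot: [-180.0, 0.0, -160.9]
wrist_force: [0.5, -0.3, 5.0]
opening: 0.0183
grasp_force: 49.1
```

To row units: 0.8 cm / 50 = 0.016, 0.7 cm / 50 = 0.014.

Request:
servo_tool:
  moves:
    - [0, 0, 0.003, 0]
    - [0, 0, 0.006, 0]
    - [0, 0, 0.009, 0]
    - [0, 0, 0.012, 0]
    - [0, 0, 0.014, 0]
    - [0, 0, 0.016, 0]
    - [0, 0, 0.016, 0]

```text
time: 3.87
ee_pos: [0.4721, 0.1988, 0.2137]
tcp_rot: [-180.0, -0.1, -160.9]
wrist_force: [-0.3, -0.6, -14.2]
opening: 0.0181
grasp_force: 49.1
```

To row units: -1.38 cm / 50 = -0.0276, 0.04 cm / 50 = 0.0008.

Request:
servo_tool:
  moves:
    - [0, 0, 0.0012, 0]
    - [0, 0, 0.0026, 0]
    - [0, 0, 0.0026, 0]
    - [-0.0042, -0.0014, 0.0026, 0]
    - [-0.0084, -0.0028, 0.0024, 0]
    - [-0.0124, -0.0044, 0.002, 0]
    - [-0.0166, -0.0058, 0.0016, 0]
    - [-0.022, -0.0076, 0.0008, 0]
    - [-0.0276, -0.0096, 0, 0]
    - [-0.0276, -0.0096, 0, 0]

```text
time: 4.7
ee_pos: [0.4583, 0.194, 0.2145]
tcp_rot: [180.0, 0.0, -160.9]
wrist_force: [2.5, -0.1, -15.8]
opening: 0.0181
grasp_force: 49.1
```

To row units: -4.19 cm / 50 = -0.0838, -3.93 cm / 50 = -0.0786.

Request:
servo_tool:
  moves:
    - [-0.0066, -0.0022, -0.002, 0]
    - [-0.0132, -0.0046, -0.005, 0]
    - [-0.02, -0.0068, -0.0072, 0]
    - [-0.0262, -0.009, -0.0094, 0]
    - [-0.0328, -0.0112, -0.0122, 0]
    - [-0.039, -0.0134, -0.015, 0]
    - [-0.0452, -0.0156, -0.0184, 0]
    - [-0.0512, -0.0178, -0.0218, 0]
    - [-0.057, -0.0198, -0.0256, 0]
    - [-0.0628, -0.0218, -0.0296, 0]
    - [-0.0684, -0.0236, -0.034, 0]
    - [-0.0736, -0.0254, -0.0384, 0]
    - [-0.0786, -0.0272, -0.0432, 0]
    - [-0.0838, -0.029, -0.0482, 0]
    - [-0.0838, -0.029, -0.0482, 0]

```text
time: 5.95
ee_pos: [0.4176, 0.1799, 0.191]
tcp_rot: [180.0, 0.2, -160.9]
wrist_force: [8.6, 2.2, -11.2]
opening: 0.018
grasp_force: 49.6
```

To row units: -4.44 cm / 50 = -0.0888, -0.08 cm / 50 = -0.0016.

Request:
servo_tool:
  moves:
    - [-0.0048, -0.0016, -0.0052, 0]
    - [-0.0092, -0.0032, -0.0108, 0]
    - [-0.0136, -0.0046, -0.0164, 0]
    - [-0.0176, -0.006, -0.0222, 0]
    - [-0.0216, -0.0074, -0.0282, 0]
    - [-0.025, -0.0086, -0.0344, 0]
    - [-0.0284, -0.0098, -0.0408, 0]
    - [-0.0314, -0.0108, -0.0474, 0]
    - [-0.0342, -0.0118, -0.054, 0]
    - [-0.0366, -0.0126, -0.0608, 0]
    - [-0.0388, -0.0134, -0.0676, 0]
    - [-0.0408, -0.0142, -0.0746, 0]
    - [-0.0424, -0.0146, -0.0816, 0]
    - [-0.0436, -0.0152, -0.0888, 0]
    - [-0.0436, -0.0152, -0.0888, 0]

```text
time: 7.2
ee_pos: [0.3967, 0.1726, 0.1477]
tcp_rot: [180.0, 0.4, -160.9]
wrist_force: [9.0, 2.6, -2.9]
opening: 0.0182
grasp_force: 50.4
```

To row units: -1.4 cm / 50 = -0.028, -1.25 cm / 50 = -0.025.

Request:
servo_tool:
  moves:
    - [-0.0008, -0.0004, -0.0072, 0]
    - [-0.0016, -0.0006, -0.0144, 0]
    - [-0.0016, -0.0006, -0.02, 0]
    - [-0.0016, -0.0006, -0.025, 0]
    - [-0.0016, -0.0006, -0.028, 0]
    - [-0.0016, -0.0006, -0.028, 0]

```text
time: 7.7
ee_pos: [0.3966, 0.1726, 0.1344]
tcp_rot: [180.0, 0.5, -160.9]
wrist_force: [10.5, 2.7, -1.7]
opening: 0.018
grasp_force: 50.6
```

To row units: 0.66 cm / 50 = 0.0132, 0.57 cm / 50 = 0.0114.

Request:
servo_tool:
  moves:
    - [0, 0, -0.002, 0]
    - [0, 0, -0.004, 0]
    - [0, 0, -0.004, 0]
    - [0.0038, 0.0014, -0.004, 0]
    - [0.0076, 0.0026, -0.004, 0]
    - [0.0114, 0.004, -0.004, 0]
    - [0.0132, 0.0046, -0.004, 0]
    - [0.0132, 0.0046, -0.004, 0]

```text
time: 8.37
ee_pos: [0.4017, 0.1744, 0.1316]
tcp_rot: [180.0, 0.2, -160.9]
wrist_force: [5.2, 0.7, -0.2]
opening: 0.0179
grasp_force: 50.8
```

To row units: -14.9 cm / 50 = -0.298, 11.8 cm / 50 = 0.236.

Request:
servo_tool:
  moves:
    - [0, 0, 0, 0]
    - [0, 0, 0, 0]
    - [0, 0, 0, 0]
    - [0, 0, 0, 0]
    - [0, 0, 0, 0]
    - [0, 0, 0, 0]
    - [0, 0, 0.03, 0]
    - [0, 0, 0.07, 0]
    - [0, 0, 0.12, 0]
    - [0, 0, 0.18, 0]
    - [0, 0, 0.236, 0]
    - [0.03, -0.06, 0.236, 0]
    - [0.06, -0.12, 0.236, 0]
    - [0.09, -0.18, 0.236, 0]
    - [0.12, -0.24, 0.236, 0]
    - [0.14, -0.28, 0.236, 0]
    - [0.148, -0.298, 0.236, 0]
    - [0.148, -0.298, 0.236, 0]
    - [0.148, -0.298, 0.236, 0]
  claw: 0

```text
time: 9.95
ee_pos: [0.4745, 0.0251, 0.2476]
tcp_rot: [180.0, -0.0, -161.0]
wrist_force: [0.3, -0.1, 0.2]
opening: 0.0854
grasp_force: 0.0
```

```bash
python3 - <<'E'
from h import *
from fit import W
p=np.load("p.npy")
o=get_obs();print(o['time'],o['ee_pos'],o['tcp_rot'],o['wrist_force'])
im=camera("wrist")[:,:,::-1].copy()
print(proj("wrist",[W(p,(-.101,p[4],.15)),W(p,(-.026,p[4],.15)),W(p,(-.101,p[3],.15)),W(p,(-.026,p[3],.15))]).round(1).tolist())
cv2.imwrite("pics/w2.png",im)
hsv=cv2.cvtColor(im,cv2.COLOR_BGR2HSV);m=cv2.inRange(hsv,(105,120,40),(125,255,255))
n,l,st,c=cv2.connectedComponentsWithStats(m);i=1+st[1:,4].argmax();print(st[i],c[i])
u=(st[i,0]+st[i,2]/2,st[i,1]+st[i,3]/2)
P=onz("wrist",u,.1615);print("ring",P);d=P[:2]-p[:2];cc,s=np.cos(p[2]),np.sin(p[2]);print("loc",cc*d[0]+s*d[1],-s*d[0]+cc*d[1])
z=cv2.resize(im[40:240,100:640],None,fx=1.48,fy=1.48,interpolation=cv2.INTER_CUBIC);cv2.imwrite("pics/w2z.png",cv2.convertScaleAbs(z,alpha=1.4))
E
```

```text
9.95 [0.47454164 0.02511223 0.24762497] [ 1.79973712e+02 -3.32826507e-02 -1.60969690e+02] [ 0.2680919  -0.07455763  0.22209218]
[[307.6, 171.3], [308.3, 256.1], [521.3, 171.3], [505.2, 256.1]]
[ 276  186   72   30 1498] [311.48731642 201.0941255 ]
ring [0.47597748 0.02089514 0.1615    ]
loc -0.07966030988186681 -0.08843041464054739
```

View pics/w2z.png

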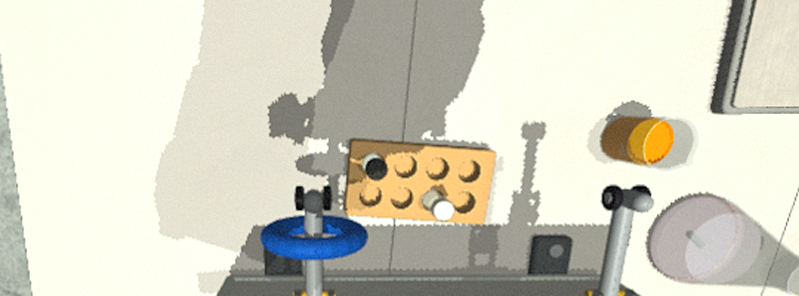

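The hooks look right: knob b is out at (524,173), near its predicted spot. The ring's top arc is at about (312,206) and its lower arc at about row 190.

```bash
python3 - <<'E'
from h import *
p=np.load("p.npy");cc,s=np.cos(p[2]),np.sin(p[2])
def loc(P):
    d=P[:2]-p[:2];return (1e3*np.array([cc*d[0]+s*d[1],-s*d[0]+cc*d[1]])).round(1)
im=cv2.imread("pics/w2.png");hsv=cv2.cvtColor(im,cv2.COLOR_BGR2HSV);m=cv2.inRange(hsv,(105,120,40),(125,255,255))
for c in(295,303,308,312,317,322,330):print(c,np.flatnonzero(m[:,c]))
for v,z in((206,.1615),(190,.1105)):print(loc(onz("wrist",(312,v),z)))
print("knob a",loc(onz("wrist",(311.5,173.5),.15)),"knob b",loc(onz("wrist",(523.6,173.1),.15)),"tcp",loc(get_obs()['ee_pos']))
E
```

```text
295 [187 188 189 190 191 192 193 194 195 196 197 198 199 200 201 202 203 204
 205 206 207 208 209 210 211 212 213 214]
303 [186 187 188 189 190 191 192 193 194 195 196 197 201 202 203 204 205 206
 207 208 209 210 211 212 213 214 215]
308 [201 202 203 204 205 206 207 208 209 210 211 212 213 214]
312 [201 202 203 204 205 206 207 208 209 210 211 212 213 214]
317 [201 202 203 204 205 206 207 208 209 210 211 212 213 214]
322 [186 187 188 189 190 191 192 193 194 195 196 197 201 202 203 204 205 206
 207 208 209 210 211 212 213 214]
330 [187 188 189 190 191 192 193 194 195 196 197 198 199 200 201 202 203 204
 205 206 207 208 209 210 211 212 213]
[-75.5 -88.4]
[-74.9 -89.3]
knob a [-99.2 -88.9] knob b [-99.6  81.4] tcp [-79.6 -83.4]
```

To row units: -13.2 cm / 50 = -0.264, -12.6 cm / 50 = -0.252.

Request:
servo_tool:
  moves:
    - [0.014, -0.0066, -0.01, 0]
    - [0.014, -0.0066, -0.04, 0]
    - [0.014, -0.0066, -0.08, 0]
    - [0.014, -0.0066, -0.12, 0]
    - [0.014, -0.0066, -0.16, 0]
    - [0.014, -0.0066, -0.2, 0]
    - [0.014, -0.0066, -0.23, 0]
    - [0.014, -0.0066, -0.252, 0]
    - [0.014, -0.0066, -0.264, 0]
    - [0.014, -0.0066, -0.264, 0]
    - [0.014, -0.0066, -0.264, 0]
  claw: 0

```text
time: 10.92
ee_pos: [0.4819, 0.022, 0.1162]
tcp_rot: [-180.0, 0.0, -160.9]
wrist_force: [0.2, 1.1, 1.0]
opening: 0.0855
grasp_force: 0.0
```

Request:
servo_tool:
  moves:
    - [0, 0, 0, 0]
    - [0, 0, 0, 0]
    - [0, 0, 0, 0]
    - [0, 0, 0, 0]
    - [0, 0, 0, 0]
    - [0, 0, 0, 0]
    - [0, 0, 0, 0]
    - [0, 0, 0, 0]
  claw: 1
  force: 30

```text
time: 11.58
ee_pos: [0.4822, 0.0216, 0.1165]
tcp_rot: [-180.0, 0.1, -160.9]
wrist_force: [0.4, -1.0, 5.2]
opening: 0.0609
grasp_force: 31.9
```

To row units: 1.85 cm / 50 = 0.037, 1.75 cm / 50 = 0.035.

Request:
servo_tool:
  moves:
    - [0, 0, 0.006, 0]
    - [0, 0, 0.012, 0]
    - [0, 0, 0.018, 0]
    - [0, 0, 0.024, 0]
    - [0, 0, 0.03, 0]
    - [0, 0, 0.035, 0]
    - [0, 0, 0.037, 0]
    - [0, 0, 0.037, 0]
    - [0, 0, 0.037, 0]

```text
time: 12.33
ee_pos: [0.4818, 0.0217, 0.1342]
tcp_rot: [180.0, -0.0, -160.9]
wrist_force: [-0.1, -0.1, -3.7]
opening: 0.0609
grasp_force: 33.1
```

```bash
python3 - <<'E'
from h import *
from fit import W
p=np.load("p.npy");o=get_obs();print(o['ee_pos'],o['wrist_force'],o['grasp_force'])
a=camera("side")[:,:,::-1].copy();w=camera("wrist")[:,:,::-1].copy()
f=lambda i,r,c,h,wd,k:cv2.convertScaleAbs(cv2.resize(i[r:r+h,c:c+wd],None,fx=k,fy=k,interpolation=cv2.INTER_CUBIC),alpha=1.4)
cv2.imwrite("pics/lift.png",np.hstack([f(a,130,290,110,90,5),f(w,120,265,110,70,5)]))
print("knob,piv,ring side",proj("side",[W(p,(-.1,-.0888,.15)),W(p,(-.026,-.0888,.15)),W(p,(-.074,-.0888,.1545))]).round(1).tolist())
E
```

```text
[0.48175667 0.0217327  0.13423777] [-0.14635242 -0.10222014 -3.69864767] 33.09848964214325
knob,piv,ring side [[315.0, 207.8], [356.6, 199.3], [330.0, 202.5]]
```

View pics/lift.png

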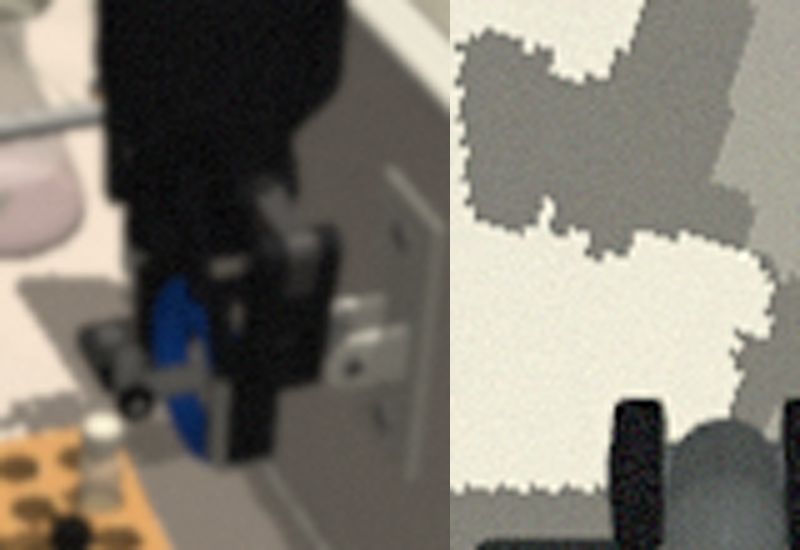

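The ring is held upright and lifted in the fingers. In the side crop it spans about rows 285–460, with the arm and knob at (130,370). It may be a little low, so I'll raise it 1.5 mm and slide it off.

To row units: -2.4 cm / 50 = -0.048, -2.1 cm / 50 = -0.042.

Request:
servo_tool:
  moves:
    - [0, 0, 0.003, 0]
    - [-0.006, -0.002, 0.003, 0]
    - [-0.012, -0.0042, 0.003, 0]
    - [-0.019, -0.0066, 0.003, 0]
    - [-0.026, -0.009, 0.003, 0]
    - [-0.034, -0.0118, 0.003, 0]
    - [-0.042, -0.0146, 0.003, 0]
    - [-0.048, -0.0166, 0.003, 0]
    - [-0.048, -0.0166, 0.003, 0]

```text
time: 13.18
ee_pos: [0.4572, 0.0132, 0.1359]
tcp_rot: [-180.0, 0.0, -160.9]
wrist_force: [0.6, 0.7, -2.2]
opening: 0.0611
grasp_force: 33.1
```

To row units: 14.91 cm / 50 = 0.2982, -3.4 cm / 50 = -0.068.

Request:
servo_tool:
  moves:
    - [-0.008, -0.0028, 0, 0]
    - [-0.018, -0.0062, 0, 0]
    - [-0.03, -0.0104, 0, 0]
    - [-0.044, -0.0152, 0, 0]
    - [-0.058, -0.02, 0, 0]
    - [-0.068, -0.0236, 0, 0]
    - [-0.076, 0, 0, 0]
    - [-0.09, 0.04, 0, 0]
    - [-0.106, 0.086, 0, 0]
    - [-0.122, 0.134, 0, 0]
    - [-0.138, 0.18, 0, 0]
    - [-0.154, 0.226, 0, 0]
    - [-0.166, 0.26, 0, 0]
    - [-0.175, 0.286, 0, 0]
    - [-0.1794, 0.2982, 0, 0]
    - [-0.1794, 0.2982, 0, 0]
    - [-0.1794, 0.2982, 0, 0]

```text
time: 14.6
ee_pos: [0.368, 0.1622, 0.1358]
tcp_rot: [-180.0, 0.0, -160.9]
wrist_force: [-0.7, 0.5, -3.2]
opening: 0.0608
grasp_force: 33.4
```

```bash
python3 - <<'E'
from h import *
from fit import W
p=np.load("p.npy");o=get_obs();print(o['ee_pos'],o['tcp_rot'],o['wrist_force'],o['grasp_force'])
cc,s=np.cos(p[2]),np.sin(p[2]);d=o['ee_pos'][:2]-p[:2];print("loc",cc*d[0]+s*d[1],-s*d[0]+cc*d[1])
a=camera("side")[:,:,::-1].copy();w=camera("wrist")[:,:,::-1].copy();cv2.imwrite("pics/s3.png",a);cv2.imwrite("pics/w3.png",w)
f=lambda i,r,c,h,wd,k:cv2.convertScaleAbs(cv2.resize(i[r:r+h,c:c+wd],None,fx=k,fy=k,interpolation=cv2.INTER_CUBIC),alpha=1.4)
cv2.imwrite("pics/preb.png",np.hstack([f(a,85,265,110,80,5),f(w,150,240,137,150,4)[:550,:400]]))
print("side knobb, ring, ring top/bot",proj("side",[W(p,(-.1,.081,.15)),W(p,(-.136,.081,.155)),W(p,(-.136,.081,.1865)),W(p,(-.136,.081,.1235))]).round(1).tolist())
print("wrist knob,piv",proj("wrist",[W(p,(-.1,.081,.15)),W(p,(-.026,.081,.15)),W(p,(-.136,.081,.18))]).round(1).tolist())
E
```

```text
[0.36801429 0.16220855 0.13581182] [-1.79982385e+02  5.00848669e-03 -1.60871170e+02] [-0.66618908  0.50066365 -3.24792635] 33.393878638744354
loc -0.13549699242126062 0.08041209700393441Traceback (most recent call last):
  File "<stdin>", line 7, in <module>
    return _nx.concatenate(arrs, 1, dtype=dtype, casting=casting)
           ~~~~~~~~~~~~~~~^^^^^^^^^^^^^^^^^^^^^^^^^^^^^^^^^^^^^^^
ValueError: all the input array dimensions except for the concatenation axis must match exactly, but along dimension 0, the array at index 0 has size 550 and the array at index 1 has size 548
```

The ring passed off hook a without contact. Knob b's position is known from gripping it (local y 80.9 mm, with the tool now at 80.4), so I'll slide the ring on slowly and watch the force.

To row units: 2.8 cm / 50 = 0.056, 0.05 cm / 50 = 0.001.

Request:
servo_tool:
  moves:
    - [-0.0004, 0.001, 0, 0]
    - [0.008, 0.0038, 0, 0]
    - [0.016, 0.0066, 0, 0]
    - [0.024, 0.0094, 0, 0]
    - [0.032, 0.012, 0, 0]
    - [0.04, 0.0148, 0, 0]
    - [0.048, 0.0176, 0, 0]
    - [0.056, 0.0204, 0, 0]
    - [0.056, 0.0204, 0, 0]

```text
time: 15.45
ee_pos: [0.3967, 0.173, 0.1356]
tcp_rot: [-180.0, -0.0, -160.9]
wrist_force: [-0.2, 0.6, -2.1]
opening: 0.061
grasp_force: 33.4
```

To row units: 2.9 cm / 50 = 0.058, 2.7 cm / 50 = 0.054.

Request:
servo_tool:
  moves:
    - [0.008, 0.0028, 0, 0]
    - [0.016, 0.0056, 0, 0]
    - [0.024, 0.0082, 0, 0]
    - [0.032, 0.011, 0, 0]
    - [0.04, 0.0138, 0, 0]
    - [0.048, 0.0166, 0, 0]
    - [0.054, 0.0186, 0, 0]
    - [0.058, 0.02, 0, 0]
    - [0.058, 0.02, 0, 0]
    - [0.058, 0.02, -0.006, 0]
    - [0.058, 0.02, -0.012, 0]
    - [0.058, 0.02, -0.018, 0]
    - [0.058, 0.02, -0.024, 0]
    - [0.058, 0.02, -0.03, 0]
    - [0.058, 0.02, -0.034, 0]
    - [0.058, 0.02, -0.034, 0]
    - [0.058, 0.02, -0.034, 0]

```text
time: 16.87
ee_pos: [0.425, 0.1827, 0.1187]
tcp_rot: [-180.0, -0.0, -160.9]
wrist_force: [0.9, -0.1, -2.3]
opening: 0.0609
grasp_force: 33.4
```

To row units: -0.22 cm / 50 = -0.0044, -0.16 cm / 50 = -0.0032.

Request:
servo_tool:
  moves:
    - [0, 0, -0.0016, 0]
    - [0, 0, -0.0032, 0]
    - [0, 0, -0.0044, 0]
    - [0, 0, -0.0044, 0]
    - [0, 0, -0.0044, 0]

```text
time: 17.28
ee_pos: [0.4253, 0.1828, 0.117]
tcp_rot: [180.0, 0.0, -160.9]
wrist_force: [-0.6, 0.4, 0.5]
opening: 0.0609
grasp_force: 33.6
```

To row units: 13 cm / 50 = 0.26, 11 cm / 50 = 0.22.

Request:
servo_tool:
  moves:
    - [0, 0, 0, 0]
    - [0, 0, 0, 0]
    - [0, 0, 0, 0]
    - [0, 0, 0, 0]
    - [0, 0, 0, 0]
    - [0, 0, 0, 0]
    - [0, 0, 0.01, 0]
    - [0, 0, 0.03, 0]
    - [0, 0, 0.06, 0]
    - [0, 0, 0.1, 0]
    - [0, 0, 0.16, 0]
    - [0, 0, 0.22, 0]
    - [0, 0, 0.26, 0]
    - [0, 0, 0.26, 0]
    - [0, 0, 0.26, 0]
  claw: 0

```text
time: 18.53
ee_pos: [0.4256, 0.1829, 0.2483]
tcp_rot: [180.0, 0.2, -160.9]
wrist_force: [0.3, -0.6, -1.1]
opening: 0.0856
grasp_force: 0.0
```

```bash
python3 - <<'E'
from h import *
p=np.load("p.npy");cc,s=np.cos(p[2]),np.sin(p[2])
def loc(P):
    d=P[:2]-p[:2];return (1e3*np.array([cc*d[0]+s*d[1],-s*d[0]+cc*d[1]])).round(1)
o=get_obs();print(o['ee_pos'],loc(o['ee_pos']),o['wrist_force'])
im=camera("wrist")[:,:,::-1].copy();cv2.imwrite("pics/w4.png",im)
hsv=cv2.cvtColor(im,cv2.COLOR_BGR2HSV);m=cv2.inRange(hsv,(105,120,40),(125,255,255))
n,l,st,c=cv2.connectedComponentsWithStats(m);i=1+st[1:,4].argmax();print(st[i])
u=st[i,0]+st[i,2]/2
r=np.flatnonzero(m[:,int(u)]);print(r)
v=r[r>r.max()-14].mean()
print("ring",loc(onz("wrist",(u,v),.1615)))
def T(l): 
    x,y=np.array(l)/1e3;return p[0]+cc*x-s*y,p[1]+s*x+cc*y
# target above knob a
t=np.array(T((-99.6,-89.2)));print("knob a world",t,"delta cm",100*(t-o['ee_pos'][:2]))
E
```

```text
[0.42561636 0.18294462 0.24825281] [-74.3  81.2] [ 0.28805494 -0.5726069  -1.09735981]
[ 280  179   73   28 1493]
[192 193 194 195 196 197 198 199 200 201 202 203 204 205 206]
ring [-76.2  79.6]
knob a world [0.45738486 0.01364961] delta cm [  3.17684983 -16.92950084]
```

The ring hangs on hook b at local (-76, 80) mm. Next is knob a.

Request:
servo_tool:
  moves:
    - [0.01, -0.04, 0, 0]
    - [0.02, -0.1, 0, 0]
    - [0.032, -0.16, 0, 0]
    - [0.044, -0.22, 0, 0]
    - [0.054, -0.28, 0, 0]
    - [0.06, -0.32, 0, 0]
    - [0.064, -0.338, 0, 0]
    - [0.064, -0.338, 0, 0]
    - [0.064, -0.338, -0.05, 0]
    - [0.064, -0.338, -0.1, 0]
    - [0.064, -0.338, -0.15, 0]
    - [0.064, -0.338, -0.19, 0]
    - [0.064, -0.338, -0.22, 0]
    - [0.064, -0.338, -0.234, 0]
    - [0.064, -0.338, -0.234, 0]
    - [0.064, -0.338, -0.234, 0]
  claw: 0

```text
time: 19.92
ee_pos: [0.4569, 0.0144, 0.1299]
tcp_rot: [180.0, -0.0, -160.9]
wrist_force: [0.6, 0.4, 0.6]
opening: 0.0853
grasp_force: 0.0
```

Request:
servo_tool:
  moves:
    - [0, 0, 0, 0]
    - [0, 0, 0, 0]
    - [0, 0, 0, 0]
    - [0, 0, 0, 0]
    - [0, 0, 0, 0]
    - [0, 0, 0, 0]
    - [0, 0, 0, 0]
    - [0, 0, 0, 0]
    - [0, 0, 0, 0]
    - [0, 0, 0, 0]
    - [0, 0, 0, 0]
    - [0, 0, 0, 0]
  claw: 1
  force: 50

```text
time: 20.92
ee_pos: [0.4571, 0.0138, 0.1297]
tcp_rot: [180.0, 0.0, -160.9]
wrist_force: [-0.3, 1.4, 1.7]
opening: 0.0183
grasp_force: 48.7
```

To row units: -0.76 cm / 50 = -0.0152, -0.66 cm / 50 = -0.0132.

Request:
servo_tool:
  moves:
    - [-0.0028, -0.001, 0, 0]
    - [-0.0056, -0.002, 0, 0]
    - [-0.0086, -0.003, 0, 0]
    - [-0.0114, -0.004, 0, 0]
    - [-0.0132, -0.0046, 0, 0]
    - [-0.0152, -0.0052, 0, 0]
    - [-0.0152, -0.0052, 0, 0]

```text
time: 21.5
ee_pos: [0.4514, 0.0117, 0.1301]
tcp_rot: [-180.0, 0.3, -160.9]
wrist_force: [9.9, 5.5, -0.5]
opening: 0.0181
grasp_force: 48.7
```

To row units: -0.28 cm / 50 = -0.0056, -0.18 cm / 50 = -0.0036.

Request:
servo_tool:
  moves:
    - [-0.0018, -0.0006, 0, 0]
    - [-0.0036, -0.0012, 0, 0]
    - [-0.0056, -0.002, 0, 0]
    - [-0.0056, -0.002, 0, 0]
    - [-0.0056, -0.002, 0, 0]

```text
time: 21.92
ee_pos: [0.4491, 0.0109, 0.1302]
tcp_rot: [-180.0, 0.3, -160.9]
wrist_force: [12.8, 7.2, -0.5]
opening: 0.0179
grasp_force: 48.7
```

To row units: 1.79 cm / 50 = 0.0358, 0.05 cm / 50 = 0.001.

Request:
servo_tool:
  moves:
    - [0, 0, 0.003, 0]
    - [0.0002, 0, 0.006, 0]
    - [0.0002, 0, 0.009, 0]
    - [0.0004, 0.0002, 0.012, 0]
    - [0.001, 0.0004, 0.018, 0]
    - [0.0016, 0.0006, 0.024, 0]
    - [0.0026, 0.0008, 0.03, 0]
    - [0.0036, 0.0012, 0.0358, 0]
    - [0.0036, 0.0012, 0.0358, 0]

```text
time: 22.67
ee_pos: [0.4508, 0.0115, 0.1481]
tcp_rot: [-180.0, 0.3, -160.9]
wrist_force: [12.9, 7.3, -3.2]
opening: 0.0176
grasp_force: 48.9
```

To row units: 4.6 cm / 50 = 0.092, 4.36 cm / 50 = 0.0872.

Request:
servo_tool:
  moves:
    - [0.0016, 0.0006, 0.0056, 0]
    - [0.0032, 0.0012, 0.0114, 0]
    - [0.0052, 0.0018, 0.017, 0]
    - [0.0074, 0.0026, 0.0226, 0]
    - [0.0104, 0.0036, 0.0294, 0]
    - [0.0136, 0.0048, 0.036, 0]
    - [0.017, 0.006, 0.0424, 0]
    - [0.0206, 0.0072, 0.0488, 0]
    - [0.0244, 0.0086, 0.0548, 0]
    - [0.0286, 0.0098, 0.0608, 0]
    - [0.0328, 0.0114, 0.0664, 0]
    - [0.0374, 0.013, 0.072, 0]
    - [0.0422, 0.0146, 0.0772, 0]
    - [0.0472, 0.0164, 0.0824, 0]
    - [0.0524, 0.0182, 0.0872, 0]
    - [0.0576, 0.02, 0.092, 0]
    - [0.0576, 0.02, 0.092, 0]

```text
time: 24.08
ee_pos: [0.4779, 0.0211, 0.1927]
tcp_rot: [180.0, -0.0, -160.9]
wrist_force: [5.6, 3.8, -7.9]
opening: 0.0184
grasp_force: 49.1
```

To row units: 3.7 cm / 50 = 0.074, 3.36 cm / 50 = 0.0672.

Request:
servo_tool:
  moves:
    - [0.0054, 0.0018, 0.0046, 0]
    - [0.011, 0.0038, 0.0088, 0]
    - [0.0166, 0.0058, 0.013, 0]
    - [0.0224, 0.0078, 0.0166, 0]
    - [0.0286, 0.0098, 0.0202, 0]
    - [0.0348, 0.012, 0.0234, 0]
    - [0.041, 0.0142, 0.0264, 0]
    - [0.0474, 0.0164, 0.029, 0]
    - [0.0538, 0.0186, 0.0314, 0]
    - [0.0604, 0.021, 0.0334, 0]
    - [0.0672, 0.0232, 0.035, 0]
    - [0.074, 0.0256, 0.0364, 0]
    - [0.074, 0.0256, 0.0364, 0]

```text
time: 25.17
ee_pos: [0.5146, 0.0337, 0.2114]
tcp_rot: [180.0, -0.0, -160.9]
wrist_force: [2.4, 3.4, -14.0]
opening: 0.0179
grasp_force: 49.1
```

To row units: 1.3 cm / 50 = 0.026, 1.15 cm / 50 = 0.023.

Request:
servo_tool:
  moves:
    - [0.006, 0.002, 0.001, 0]
    - [0.012, 0.0042, 0.0016, 0]
    - [0.018, 0.0062, 0.0016, 0]
    - [0.023, 0.008, 0.0012, 0]
    - [0.026, 0.009, 0.001, 0]
    - [0.026, 0.009, 0.001, 0]

```text
time: 25.67
ee_pos: [0.5274, 0.0381, 0.212]
tcp_rot: [180.0, -0.0, -160.9]
wrist_force: [0.6, 3.1, -13.4]
opening: 0.0181
grasp_force: 49.2
```

To row units: -0.7 cm / 50 = -0.014, -0.6 cm / 50 = -0.012.

Request:
servo_tool:
  moves:
    - [0.0016, 0.0006, 0, 0]
    - [0.0016, 0.0006, -0.004, 0]
    - [0.0016, 0.0006, -0.008, 0]
    - [0.0016, 0.0006, -0.012, 0]
    - [0.0016, 0.0006, -0.014, 0]
    - [0.0016, 0.0006, -0.014, 0]

```text
time: 26.17
ee_pos: [0.5281, 0.0383, 0.2055]
tcp_rot: [-180.0, 0.0, -160.9]
wrist_force: [-1.7, 2.7, -7.5]
opening: 0.018
grasp_force: 49.8
```

To row units: -0.08 cm / 50 = -0.0016.

Request:
servo_tool:
  moves:
    - [0, 0, -0.0016, 0]
    - [0, 0, -0.0016, 0]

```text
time: 26.33
ee_pos: [0.5282, 0.0383, 0.2052]
tcp_rot: [-180.0, 0.1, -160.9]
wrist_force: [-2.2, 2.7, -3.0]
opening: 0.0181
grasp_force: 50.2
```

To row units: 11 cm / 50 = 0.22, -10 cm / 50 = -0.2.

Request:
servo_tool:
  moves:
    - [0, 0, 0, 0]
    - [0, 0, 0, 0]
    - [0, 0, 0, 0]
    - [0, 0, 0, 0]
    - [0, 0, 0, 0]
    - [0, 0, 0, 0]
    - [0, 0, 0.02, 0]
    - [0, 0, 0.06, 0]
    - [0, 0, 0.1, 0]
    - [0, 0, 0.16, 0]
    - [0, 0, 0.2, 0]
    - [-0.04, -0.014, 0.22, 0]
    - [-0.1, -0.034, 0.22, 0]
    - [-0.16, -0.056, 0.22, 0]
    - [-0.2, -0.07, 0.22, 0]
    - [-0.2, -0.07, 0.22, 0]
    - [-0.2, -0.07, 0.22, 0]
  claw: 0

```text
time: 27.75
ee_pos: [0.4277, 0.0031, 0.3158]
tcp_rot: [-180.0, 0.1, -160.9]
wrist_force: [0.2, 0.7, 0.7]
opening: 0.0853
grasp_force: 0.0
```

```bash
python3 - <<'E'
from h import *
from fit import W
p=np.load("p.npy");o=get_obs();print(o['time'],o['ee_pos'],o['wrist_force'])
a=camera("side")[:,:,::-1].copy();w=camera("wrist")[:,:,::-1].copy()
print(proj("side",[W(p,(-.026,-.089,.225)),W(p,(-.1,.081,.15))]).round(1).tolist())
print(proj("wrist",[W(p,(-.0245,-.089,.225)),W(p,(-.0245,-.089,.232)),W(p,(-.1,.081,.15))]).round(1).tolist())
f=lambda i,r,c,h,wd,k:cv2.convertScaleAbs(cv2.resize(i[r:r+h,c:c+wd],None,fx=k,fy=k,interpolation=cv2.INTER_CUBIC),alpha=1.4)
s=f(a,70,270,200,140,2.5);z=cv2.convertScaleAbs(cv2.resize(w[60:310,200:480],(450,500)),alpha=1.4)
cv2.imwrite("pics/end.png",np.hstack([s,z]))
E
```

```text
27.75 [0.42768957 0.00308803 0.31577597] [0.23522682 0.65246763 0.68799928]
[[360.1, 160.6], [282.9, 156.9]]
[[318.9, 313.0], [318.9, 318.2], [479.3, 206.3]]
```

View pics/end.png

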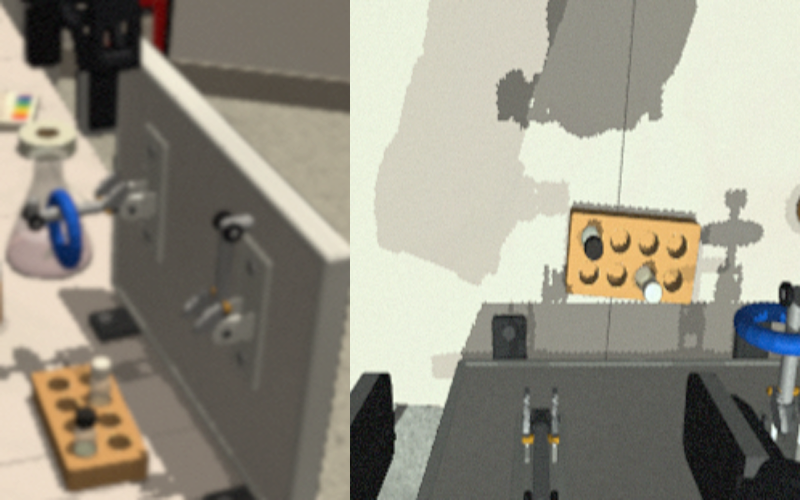

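The hook a knob is at side px (361.6,159.6), against (360.1,160.6) expected for folded and locked. Its spring load had dropped below the preload, so the arm is seated. The ring hangs on hook b, and the vials and flask look undisturbed.

```bash
python3 -c "
from workcell import *
print(job_done())"
```

```text
the job is handed in; nothing more can be done
None
```

The job is handed in, though no verdict came back: hook b is out and carries the ring, hook a is folded up flat, and by the last camera views and force readings both are locked, with the glassware I could see undisturbed.

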